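# Top up the slate magazine and feed two slates

### The arm

A 6-joint arm with a two-finger parallel gripper is mounted at the origin on a cart in front of the work surface, level with it; the furniture and walls round the work are solid. World frame = base frame: x ahead of the robot, y to its left, z up, the work surface at z = 0. Lengths are in mm, angles in rad, forces in N, time in s.
With the tool pointing down it reaches from about 275 to 775 mm from the base axis. Payload 14.6 kg.
Tool frame: the origin (TCP) lies midway between the tips of the shut fingers; the grasp point (between the pads) lies 19 mm behind it; z points along the fingers, y is the line along which they close (so a half turn about z gives the same grasp; the last joint's range is limited). The gripper opens to 85 mm and grips with 20 to 120 N. Pads are 22 mm wide; open, the fingers measure 114 mm over their backs; the gripper's body (76 mm by 85 mm) begins 54 mm behind the grasp point. The pads swing forward as they close: fully open they stand 13 mm farther back than shut.
Start: joints at [-1.309, 0.263, -0.048, 1.259, 0, 1.415], TCP at [212.533, -480.06, 231.278] pointing down, gripper open.
Joint ranges: [-2.65, 2.65], [-0.89, 1.7], [-1.18, 1.37], [-2.13, 2.11], [-1.35, 1.29], [-3.14, 3.14]. Speed limits (rad/s): [1.89, 1.89, 2.57, 2.79, 3.14, 3.14].

### API

Orientations are given as a unit quaternion [x, y, z, w].
In Python, from workcell import manip, viewer gives the robot as it stands. The module is installed in compiled form; this text tells all that it offers.
- The arm moves only by the tool servo_tool, never from a script. Its argument "plan" is a list of rows, each an object with "claw": the closure, from -1 (fully open) to 1 (shut), so that 0 is half open; "delta_pos": the shift along the tool's x, y, z in units of 25 mm (1.0 is 25 mm), a list of three; "spin": the turn about the tool's z in units of 8 degrees (1.0 is 8 degrees). A call has 1 to 12 rows; each row is the pose to reach, as a shift and turn from the pose commanded when the call began, along the tool's axes at that moment; what a row does not reach only later rows make up. A row lasts 1/8 s, in which the tool goes at most 62.5 mm and 10.7 degrees, less where a joint would pass 70% of its speed; a pose out of reach is approached as far as the arm can. A call with a gripper value outside its range is refused whole. The fingers move at their own pace and stop on an object; "squeeze" is the grip in N (left out, the last holds). Time passes only in rows, so rows that repeat a pose let the fingers close. It gives the time, the measured TCP pose, the force, the opening and the grip force at its end, in the units of the state.
- manip.get_state(): the state, without advancing time (a new reading comes with each control period).
- viewer.get_image(name): name is "scene" or "top"; returns (picture, depth): 420x560x3 uint8, red, green, blue; 420x560 float32, mm along the optical axis (not along the pixel's ray), 0 where there is no reading.
- viewer.get_calibration(name): a dict with "fx", "fy", "cx", "cy" (pixels), "R" (3x3) and "t" (3): a world point X has camera coordinates R X + t. Camera axes: x right, y down, z forward; pixel columns grow to the right and rows downward; lengths in mm; the calibration is good to about 2 mm. A picture is of the moment at which its call begins. get_calibration takes no time and is no camera call.
- manip.finish_job(): hands the job in; it is judged then, once.
Trained networks look in the newest picture that a camera, given by its name, has taken for a name from the list of things; names that differ only in an ending like _2 or _b are one class to them, and where a whole thing is asked for, a point or a joint stands for the part that bears it (a point fixed in the world has none). Each returns a list of dicts, best first, with "conf" (0 to 1); they miss things now and then, are a little off and sometimes report something else, mostly with a low value. They report only what shows in the picture. A call takes as long as a camera call. They do not tell look-alikes from the thing itself.
- viewer.trace(camera, query): "region" (420x560 bool, what is visible of it) and "pixel" ([row, column] in pixels, amid what is visible of it).
The state is a dict: "clock": time; "joint_pos": joint angles; "dq": joint speeds; "joint_efforts": joint torques, N m; "ee_pos": TCP position; "tool_rot": TCP orientation; "wrist_force": force on the tool from outside, world axes, zero at the start; "torque": the same for the moment, N m; "finger_gap": finger opening in mm; "grip_force": force on a finger pad.
Only numpy, scipy, OpenCV 4.12 (cv2) and the standard library are available. Lean on these libraries where they do the work, as an engineer would, in place of code of your own. Each camera call takes 0.05 s, during which the arm holds its last target. There are 200 camera calls.

### The job

First lay the loose rectangular slate flat on top of the stack in the slate magazine, inside its walls. Then use the feeder's paddle to push two slates out from the bottom, one after the other: push it fully in, bring it fully back so that the stack drops, push it fully in again and bring it fully back, so that the two slates lie end to end on the run-out and the other two are left stacked in the magazine. Do not disturb the peaked offcut, the chisel or the pencil.

Things in the scene. Friction and masses are not known exactly. Their poses are not given: they have to be found in the camera images.
- magazine: Fixed slate magazine: plywood deck 345 x 104 mm (x -194 to +151 mm), top 15 mm above the bench, with an aluminium tower round the stack. Origin: on the bench under the middle of the stack; z up, x is the feed direction (paddle, then stack, then run-out), y across. Slates lie with their 50 mm along x; three at the start, stack top at z = 40 mm.
- mouth (a point): Centre of the tower's mouth, z = 65 mm above the bench, where the straight walls end; inside 56 mm (x) by 70 mm (y). Above, lips flare outward to 74 x 88 mm at z = 76 mm. Side walls (y) are closed; front and rear (x) faces are slots 46 mm wide between 12 mm flanges 3 mm thick, open from the top down, so a finger can go down each. Axes as the magazine's.
- runout (a point): Middle of the run-out on the deck (z = 15 mm), 87 mm ahead of the magazine's origin along its x; it runs from the tower's front (x = 31 mm) to an end stop at x = 144 mm, between fences 6 mm high. The tower's front flanges end 12 mm above the deck, so only the lowest slate can leave.
- feeder (a joint): Feeder travel in m along the magazine's +x: 0 fully back, 0.070 fully in (end stop). About 2 N friction, stays where left. Its steel blade, 7.4 mm thick, 42 mm wide, runs on the deck; tip at x = -32 mm when back (4 mm behind the stack space), +38 mm when in. The stack rests on the blade while it is in and drops by one slate once it is fully back.
- feeder_paddle (a point): Point on the centre line of the feeder's upright wooden paddle, 70 mm above the bench, 21 mm below its top. Paddle 12 mm thick along the magazine's x, 28 mm wide along y, free from z = 31 mm up. 155 mm behind the magazine's origin when the feeder is back, 85 mm when in. Axes as the magazine's. Push, hook or pinch it from above.
- slate_spare_mid (a point): Centre (half-way up) of the spare: a loose flat rectangular slate tile, 50 x 63 x 8.4 mm (its local x, y, z), rough edges, 50 to 105 g, lying flat on the bench to the robot's right.
- slate_1_mid (a point): Centre of the lowest slate in the magazine at the start, a flat rectangular slate tile, 50 x 63 x 8.4 mm (its local x, y, z), rough edges, 50 to 105 g; to be fed out first.
- slate_2_mid (a point): Centre of the second slate from the bottom, alike; to be fed out second.
- slate_3_mid (a point): Centre of the third slate from the bottom, alike; ends as the lowest in the magazine.
- peaked_offcut: Bystander: slate offcut with one peaked edge, 45 x 60 x 8 mm, flat on the bench; origin at the centre of its underside.
- chisel: Bystander: steel slater's chisel 36 x 298 x 21 mm lying on the bench at the left; origin at the centre of its underside, length along local y.
- pencil: Bystander: red carpenter's pencil 12 x 178 x 8 mm on the bench between the robot and the magazine; origin at the centre of its underside, length along local y.
There are look-alikes about, which are no part of the job. Leave any green look-alike of the part that bears slate_spare_mid alone. What is shaped like the part that bears slate_3_mid but pink is not meant.

How it is judged:
By the outcome, as a careful person would: the job done as asked, in the order asked, and still so for the second after the job is handed in, with the robot touching nothing.
It also fails if it takes over 56 s, if anything falls off the work surface, if the arm or the gripper's body presses on something with over 40 N, if the wrist force passes 120 N, or if a joint passes its speed limit or range.

## Working session

There is one attempt and no reset: what is moved stays moved. The work goes in short steps, Python scripts to look and compute and a tool call to move; the robot and the scene stay as the last step left them, time stands still between calls to the robot, and variables do not carry over. Pictures are saved under pics/ and viewed, at most 10 in all, crops included, and the job is handed in when it is done.

Besides the shell and the picture viewer there is one more tool, called by a JSON object that holds its "fn" and its "kwargs". servo_tool: Moves the arm, as the interface text tells. Its arguments: {"type":"object","properties":{"plan":{"type":"array"},"squeeze":{"type":"number"}},"required":["plan"]}

```bash
mkdir -p pics; cat > h.py <<'E'
import numpy as np, cv2
from workcell import manip, viewer
def cloud(cam, depth):
    c=viewer.get_calibration(cam); v,u=np.mgrid[0:420,0:560]
    P=np.stack([(u-c['cx'])/c['fx']*depth,(v-c['cy'])/c['fy']*depth,depth],-1)
    return (P-np.array(c['t']))@np.array(c['R'])
def save(n,im,s=1): cv2.imwrite('pics/'+n,cv2.resize(im[:,:,::-1],None,fx=s,fy=s,interpolation=cv2.INTER_CUBIC))
E
python3 - <<'E'
from h import *
s=manip.get_state(); print({k:np.round(v,3) for k,v in s.items()})
for cam in('scene','top'):
    im,d=viewer.get_image(cam); save(cam+'0.png',im); np.savez(cam+'0.npz',im=im,d=d)
    W=cloud(cam,d)
    for q in('slate_spare_mid','magazine','feeder_paddle','feeder','peaked_offcut','pencil','chisel'):
        for r in viewer.trace(cam,q)[:4]:
            m=r['region']&(d>0); p=W[m]
            print(cam,q,round(r['conf'],2),np.round(r['pixel']),m.sum(),np.round(np.median(p,0)),np.round(p.min(0)),np.round(p.max(0)))
E
```

```text
{'clock': np.float64(0.0), 'joint_pos': array([-1.309,  0.264, -0.049,  1.259, -0.   ,  1.415]), 'dq': array([-0.001, -0.001, -0.   , -0.002,  0.001, -0.001]), 'joint_efforts': array([-7.0000e-03, -6.3763e+01,  3.8457e+01,  1.4000e-02, -0.0000e+00,
        0.0000e+00]), 'ee_pos': array([ 212.458, -479.792,  230.823]), 'tool_rot': array([ 0.978,  0.207, -0.   , -0.001]), 'wrist_force': array([ 1.273,  0.07 , -0.202]), 'torque': array([ 0.064, -0.004,  0.05 ]), 'grip_force': np.float64(0.0), 'finger_gap': np.float64(85.27)}
scene slate_spare_mid 0.74 [154. 357.] 222 [ 479. -360.    9.] [ 451. -398.    1.] [ 507. -328.   18.]
scene magazine 0.71 [216. 253.] 3588 [615.  45.  19.] [ 523. -212.   -7.] [719. 187.  95.]
scene magazine 0.48 [334. 190.] 896 [538. 397.  13.] [388. 379.  -4.] [687. 422.  25.]
scene feeder_paddle 0.75 [180. 262.] 627 [652. -97.  26.] [ 601. -211.   -4.] [734.  -3.  95.]
scene feeder_paddle 0.45 [213. 256.] 3511 [615.  45.  19.] [ 523. -178.   -4.] [719. 187.  95.]
scene feeder 0.55 [181. 260.] 622 [651. -96.  26.] [ 603. -212.   -4.] [736.  -3.  95.]
scene feeder
[... 663 characters left out ...]
mid 0.5 [172. 287.] 4804 [620.  -4.  17.] [ 523. -172.   -6.] [718. 184.  96.]
top magazine 0.71 [173. 286.] 4858 [619.  -2.  17.] [ 523. -169.   -8.] [721. 186.  96.]
top feeder_paddle 0.88 [164. 312.] 797 [643. -72.  23.] [ 601. -137.   14.] [678.   1.  95.]
top feeder 0.87 [162. 313.] 792 [643. -72.  23.] [ 609. -137.   15.] [678.  -1.  95.]
top peaked_offcut 0.76 [162. 420.] 278 [ 649. -353.    8.] [ 619. -374.   -3.] [ 675. -325.   17.]
top pencil 0.78 [247. 294.] 274 [425. -23.   7.] [ 417. -116.   -6.] [437.  53.  15.]
top pencil 0.24 [162. 313.] 879 [644. -72.  23.] [ 601. -137.   10.] [690.   1.  96.]
top chisel 0.88 [207. 132.] 768 [542. 394.  12.] [387. 373.  -8.] [684. 422.  24.]
```

```bash
python3 - <<'E'
from h import *
z=np.load('top0.npz'); im=z['im']; d=z['d']; W=cloud('top',d)
save('crop1.png',im[130:290,370:470],3.6) if 0 else save('crop1.png',im[130:290,190:470],2.8)
hsv=cv2.cvtColor(im,cv2.COLOR_RGB2HSV)
for q in [(224,430),(265,411),(162,420)]:
    print(q, np.median(im[q[0]-4:q[0]+5,q[1]-4:q[1]+5].reshape(-1,3),0), np.median(hsv[q[0]-4:q[0]+5,q[1]-4:q[1]+5].reshape(-1,3),0))
# magazine: deck points z 10..20 ; high points
D=(W[...,2]>9)&(W[...,2]<22)&(W[...,0]>500)&(W[...,0]<750)&(abs(W[...,1])<220)
H=(W[...,2]>60)&(W[...,0]>500)&(W[...,0]<750)&(abs(W[...,1])<220)
A=(W[...,2]>9)&(W[...,0]>500)&(W[...,0]<750)&(abs(W[...,1])<220)
for n,m in(('deck',D),('all',A)):
    print(n,m.sum(),cv2.minAreaRect(W[m][:,:2].astype(np.float32)))
n,l,st,c=cv2.connectedComponentsWithStats(H.astype(np.uint8))
for i in range(1,n):
    if st[i,4]>8:
        p=W[l==i]; print(st[i],c[i],np.round(np.median(p,0)),np.round(p.mean(0)),np.round(p.min(0)),np.round(p.max(0)),cv2.minAreaRect(p[:,:2].astype(np.float32)))
for r in viewer.trace('top','slate_spare_mid')[:2]:
    m=r['region']&(d>0); p=W[m][:,:2].astype(np.float32); print(p.mean(0),cv2.minAreaRect(p), np.median(W[m][:,2]))
E
```

```text
(224, 430) [51. 49. 45.] [20. 31. 51.]
(265, 411) [ 55. 121.  59.] [ 62. 140. 121.]
(162, 420) [80. 76. 68.] [18. 37. 80.]
deck 3498 ((670.36669921875, 21.7904052734375), (209.5712432861328, 344.7909851074219), 17.01700210571289)
all 5250 ((670.36669921875, 21.7904052734375), (209.5712432861328, 344.7909851074219), 17.01700210571289)
[330 145   8  14  76] [333.30263158 151.57894737] [ 658. -119.   88.] [ 658. -120.   85.] [ 646. -129.   60.] [ 674. -112.   96.] ((659.5995483398438, -120.75604248046875), (28.11846351623535, 12.668316841125488), 17.09138298034668)
[256 150  31  17 181] [270.14917127 156.74033149] [652.  39.  71.] [650.  38.  71.] [626.  -2.  60.] [667.  74.  79.] ((647.5184936523438, 37.3841438293457), (23.599475860595703, 77.82318115234375), 16.846294403076172)
[263 175  31  16 131] [279.20610687 184.32824427] [578.  14.  72.] [579.  16.  71.] [564. -19.  61.] [602.  57.  80.] ((580.8827514648438, 16.73394203186035), (22.88654136657715, 77.87959289550781), 17.80615234375)
[ 478.49774 -366.92322] ((478.66131591796875, -366.99078369140625), (44.914546966552734, 63.095252990722656), 14.232059478759766) 8.286128133192845
[ 368.35013 -313.87054] ((368.4159851074219, -315.5873718261719), (61.63838195800781, 47.35454559326172), 45.35531234741211) 8.232117479054017
```

View pics/scene0.png

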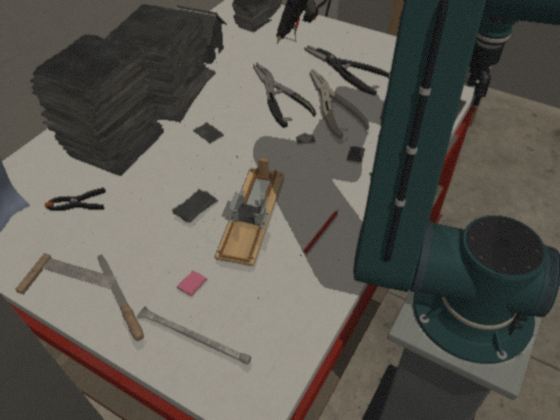

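View pics/crop1.png

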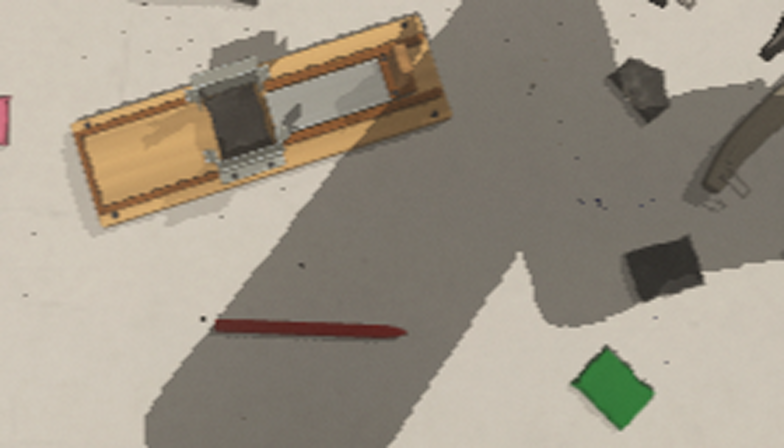

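Candidates for the spare: a dark rectangle at top pixel (row 224, col 430), a green square at (265, 411) and a peaked dark piece at (162, 420). The dark rectangle is the one meant, because the green one is an excluded look-alike and the peaked one is the offcut. The crop confirms this. It also shows the magazine with its paddle at the right end, the stack in the tower and the run-out to the left.

```bash
cat >> h.py <<'E'
from scipy.spatial.transform import Rotation as Ro
def delta(target, phi=None):
    "units of delta_pos and spin from the present pose to target (mm), tool x at phi deg"
    s=manip.get_state(); R=Ro.from_quat(s['tool_rot']).as_matrix()
    p=R.T@(np.array(target)-s['ee_pos'])/25; now=np.degrees(np.arctan2(R[1,0],R[0,0]))
    print('pos',np.round(s['ee_pos'],1),'phi',round(now,2),'tilt',np.round(R[:,2],4),'F',np.round(s['wrist_force'],1),'gap',round(float(s['finger_gap']),1),'delta',np.round(p,3),'spin',None if phi is None else np.round(-((phi-now+180)%360-180)/8,3),'t',round(float(s['clock']),2))
def dark(name,u0,u1,v0,v1,thr,zlo=2):
    z=np.load(name); im=z['im'];W=cloud('top',z['d'])
    m=np.zeros((420,560),np.uint8); m[v0:v1,u0:u1]=(im[v0:v1,u0:u1].max(2)<thr); 
    n,l,st,c=cv2.connectedComponentsWithStats(m); k=1+np.argmax(st[1:,4]); return l==k,W
E
python3 - <<'E'
from h import *
for thr in(70,80,90):
    m,W=dark('top0.npz',410,452,205,243,thr); p=W[m]; 
    print(thr,m.sum(),np.round(p.mean(0),1),cv2.minAreaRect(p[:,:2].astype(np.float32)), np.degrees(.5*np.arctan2(2*np.cov(p.T)[0,1],np.cov(p.T)[0,0]-np.cov(p.T)[1,1])))
delta([478.5,-367,70],104)
E
```

```text
70 397 [ 477.9 -361.8   14.6] ((429.78692626953125, -197.26153564453125), (45.424015045166016, 411.2477722167969), 16.202167510986328) -71.60425586893858
80 425 [ 477.6 -361.9   13.9] ((431.2370300292969, -196.90728759765625), (47.501014709472656, 410.9937744140625), 15.722675323486328) -71.84426555023067
90 446 [ 477.4 -361.8   13.4] ((431.34759521484375, -197.4099884033203), (48.215267181396484, 411.9313659667969), 15.615043640136719) -71.5527506806973
pos [ 212.5 -480.   231.3] phi 23.88 tilt [-0.e+00  1.e-04 -1.e+00] F [0.1 0.2 0.5] gap 85.7 delta [11.558  0.173  6.451] spin -10.015 t 0.85
```

{"fn": "servo_tool", "kwargs": {"plan": [{"claw": -1,"delta_pos": [2.3,0.03,1.2],"spin": -1.2},{"claw": -1,"delta_pos": [4.6,0.06,2.4],"spin": -2.4},{"claw": -1,"delta_pos": [6.9,0.1,3.6],"spin": -3.7},{"claw": -1,"delta_pos": [9.2,0.14,4.8],"spin": -5},{"claw": -1,"delta_pos": [11.56,0.17,6.45],"spin": -6.3},{"claw": -1,"delta_pos": [11.56,0.17,6.45],"spin": -7.6},{"claw": -1,"delta_pos": [11.56,0.17,6.45],"spin": -8.9},{"claw": -1,"delta_pos": [11.56,0.17,6.45],"spin": -10.15},{"claw": -1,"delta_pos": [11.56,0.17,6.45],"spin": -10.15},{"claw": -1,"delta_pos": [11.56,0.17,6.45],"spin": -10.15}]}}

```text
clock: 2.1
ee_pos: [478.5, -367.0, 70.1]
tool_rot: [0.61, 0.793, -0.0, 0.0]
wrist_force: [0.2, -0.1, 0.5]
finger_gap: 85.2
grip_force: 0.0
```

```bash
python3 - <<'E'
from h import *
z=np.load('top0.npz'); c=viewer.get_calibration('top'); R=np.array(c['R']);t=np.array(c['t'])
def onplane(m,h):
    v,u=np.nonzero(m); r=np.stack([(u-c['cx'])/c['fx'],(v-c['cy'])/c['fy'],np.ones(len(u))],-1)@R; o=-R.T@t
    return (o+r*((h-o[2])/r[:,2])[:,None])[:,:2]
for thr in(75,90):
    m,W=dark('top0.npz',410,452,205,243,thr)
    p=onplane(m,8.4).astype(np.float32); C=np.cov(p.T); print(p.mean(0),cv2.minAreaRect(p),np.degrees(.5*np.arctan2(2*C[0,1],C[0,0]-C[1,1])))
# dark slate in magazine at z=40
print('mask stack top')
m,W=dark('top0.npz',255,300,155,192,75); p=W[m&(z['d']>0)]; p=p[(p[:,2]>34)&(p[:,2]<46)]; print(len(p),p.mean(0),cv2.minAreaRect(p[:,:2].astype(np.float32)))
delta([478.5,-367,20],105.2)
E
```

```text
[ 478.28238 -363.78333] ((478.4225769042969, -364.1112976074219), (45.801944732666016, 61.589195251464844), 16.08156394958496) -77.86072617641759
[ 477.88428 -363.1458 ] ((477.5980529785156, -363.82763671875), (47.68617630004883, 65.84156799316406), 15.404635429382324) -75.28183766406542
mask stack top
302 [611.19172178  23.99630885  39.7657672 ] ((614.8407592773438, 27.000171661376953), (60.170249938964844, 46.055702209472656), 17.880985260009766)
pos [ 478.5 -367.    70.1] phi 104.85 tilt [ 0.e+00 -1.e-04 -1.e+00] F [ 0.2 -0.1  0.5] gap 85.2 delta [0.    0.    2.003] spin -0.044 t 2.1
```

{"fn": "servo_tool", "kwargs": {"plan": [{"claw": -1,"delta_pos": [0.06,0,0.8],"spin": -0.05},{"claw": -1,"delta_pos": [0.06,0,1.6],"spin": -0.05},{"claw": -1,"delta_pos": [0.06,0,2.3],"spin": -0.05},{"claw": -1,"delta_pos": [0.06,0,2.7],"spin": -0.05},{"claw": -1,"delta_pos": [0.06,0,2.84],"spin": -0.05},{"claw": -1,"delta_pos": [0.06,0,2.84],"spin": -0.05}], "squeeze": 35}}

```text
clock: 2.85
ee_pos: [478.2, -365.7, -0.7]
tool_rot: [0.606, 0.796, -0.0, 0.0]
wrist_force: [0.3, 0.3, 0.6]
finger_gap: 85.7
grip_force: 0.0
```

{"fn": "servo_tool", "kwargs": {"plan": [{"claw": 0,"delta_pos": [0,0,0],"spin": 0},{"claw": 0.3,"delta_pos": [0,0,0],"spin": 0},{"claw": 0.5,"delta_pos": [0,0,0],"spin": 0},{"claw": 0.5,"delta_pos": [0,0,0],"spin": 0},{"claw": 0.5,"delta_pos": [0,0,0],"spin": 0},{"claw": 0.5,"delta_pos": [0,0,0],"spin": 0}]}}

```text
clock: 3.6
ee_pos: [478.3, -365.7, -0.3]
tool_rot: [0.605, 0.796, -0.0, 0.0]
wrist_force: [-0.9, 0.3, 6.7]
finger_gap: 48.3
grip_force: 35.5
```

{"fn": "servo_tool", "kwargs": {"plan": [{"claw": 0.5,"delta_pos": [0,0,-0.4],"spin": 0},{"claw": 0.5,"delta_pos": [0,0,-1.2],"spin": 0},{"claw": 0.5,"delta_pos": [0,0,-2.4],"spin": 0},{"claw": 0.5,"delta_pos": [0,0,-3.8],"spin": 0},{"claw": 0.5,"delta_pos": [0,0,-5.2],"spin": 0},{"claw": 0.5,"delta_pos": [0,0,-5.2],"spin": 0}]}}

```text
clock: 4.35
ee_pos: [479.1, -366.4, 132.1]
tool_rot: [0.605, 0.796, -0.0, 0.002]
wrist_force: [0.5, -0.8, -0.3]
finger_gap: 47.7
grip_force: 36.7
```

```bash
python3 - <<'E'
from h import *
print(manip.get_state()['grip_force'])
delta([614.3,27,130],197.2)
E
```

```text
36.70601785182953
pos [ 479.1 -366.4  132.1] phi 105.48 tilt [ 0.0034 -0.0033 -1.    ] F [ 0.5 -0.8 -0.3] gap 47.7 delta [13.724  9.412  0.05 ] spin -11.465 t 4.35
```

{"fn": "servo_tool", "kwargs": {"plan": [{"claw": 0.5,"delta_pos": [0.7,0.5,0],"spin": -0.6},{"claw": 0.5,"delta_pos": [2.0,1.4,0],"spin": -1.7},{"claw": 0.5,"delta_pos": [3.5,2.4,0],"spin": -2.9},{"claw": 0.5,"delta_pos": [5.1,3.5,0],"spin": -4.1},{"claw": 0.5,"delta_pos": [6.7,4.6,0],"spin": -5.4},{"claw": 0.5,"delta_pos": [8.3,5.7,0],"spin": -6.7},{"claw": 0.5,"delta_pos": [9.9,6.8,0],"spin": -8.0},{"claw": 0.5,"delta_pos": [11.4,7.8,0],"spin": -9.2},{"claw": 0.5,"delta_pos": [12.6,8.6,0],"spin": -10.4},{"claw": 0.5,"delta_pos": [13.4,9.2,0],"spin": -11.2},{"claw": 0.5,"delta_pos": [13.72,9.41,0],"spin": -11.46},{"claw": 0.5,"delta_pos": [13.72,9.41,0],"spin": -11.46}]}}

```text
clock: 5.85
ee_pos: [613.0, 27.8, 128.7]
tool_rot: [-0.149, 0.989, 0.0, -0.0]
wrist_force: [-0.1, 0.2, -1.0]
finger_gap: 48.1
grip_force: 36.7
```

```bash
python3 - <<'E'
from h import *
delta([614.3,27,130],197.2)
for cam in('scene','top'):
    im,d=viewer.get_image(cam); np.savez(cam+'1.npz',im=im,d=d); W=cloud(cam,d)
    for r in viewer.trace(cam,'slate_spare_mid')[:3]:
        m=r['region']&(d>0); p=W[m]; print(cam,round(r['conf'],2),np.round(r['pixel']),m.sum(),np.round(np.median(p,0)))
    b=im[110:260,170:350] if cam=='scene' else im[110:240,200:370]
    save(cam+'1.png',b,4)
E
```

```text
pos [613.   27.8 128.7] phi -162.9 tilt [-7.e-04 -1.e-04 -1.e+00] F [-0.1  0.2 -1. ] gap 48.1 delta [-0.04  -0.047 -0.054] spin -0.012 t 5.85
scene 0.54 [189. 256.] 203 [598.  26. 137.]
top 0.86 [266. 412.] 439 [ 369. -315.    8.]
```

View pics/scene1.png

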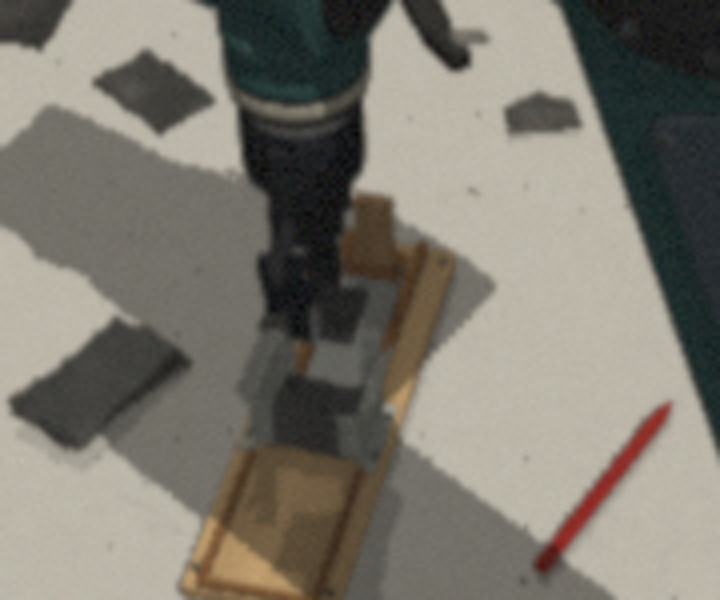

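View pics/top1.png

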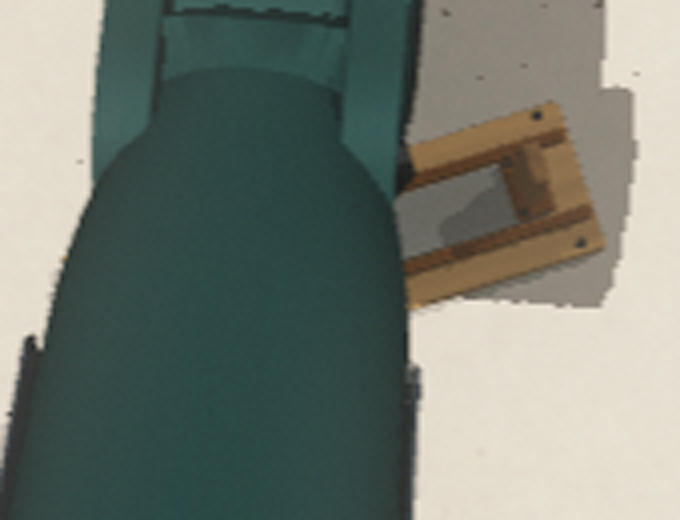

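The scene crop shows the slate held level over the tower at about (340, 315), partly hidden by the near finger. The arm blocks the top camera. Next I measure the slate's extent across the tower from the scene depth.

```bash
cat >> h.py <<'E'
M=np.array([614.3,27]); a=np.radians(107.1); EX=np.array([np.cos(a),np.sin(a)]); EY=np.array([-np.sin(a),np.cos(a)])
def mag(P): q=P[...,:2]-M; return np.stack([q@EX,q@EY,P[...,2]],-1)
E
python3 - <<'E'
from h import *
z=np.load('scene1.npz'); G=mag(cloud('scene',z['d'])); im=z['im']
s=manip.get_state(); print('tcp',mag(np.array(s['ee_pos'])))
for v in range(172,206,2):
    print(v,' '.join('%d,%d,%d'%tuple(G[v,u]) for u in range(232,268,3)), )
# compare spans of tower in scene: lips
H=(G[...,2]>66)&(G[...,2]<82)&(abs(G[...,0])<50)&(abs(G[...,1])<60)&(z['d']>0)
p=G[H]; print(H.sum(),p.min(0),p.max(0)); 
for sgn in(-1,1):
    q=p[p[:,1]*sgn>0]; print(sgn,len(q),np.percentile(q,[5,50,95],axis=0).round(1).tolist())
z=np.load('scene0.npz'); G=mag(cloud('scene',z['d'])); H=(G[...,2]>66)&(G[...,2]<82)&(abs(G[...,0])<50)&(abs(G[...,1])<60)&(z['d']>0)
p=G[H]
for sgn in(-1,1):
    q=p[p[:,1]*sgn>0]; print(sgn,len(q),np.percentile(q,[5,50,95],axis=0).round(1).tolist())
z=np.load('top0.npz'); G=mag(cloud('top',z['d'])); H=(G[...,2]>66)&(G[...,2]<82)&(abs(G[...,0])<50)&(abs(G[...,1])<60)&(z['d']>0)
p=G[H]
for sgn in(-1,1):
    q=p[p[:,1]*sgn>0]; print('top',sgn,len(q),np.percentile(q,[2,50,98],axis=0).round(1).tolist())
E
```

```text
tcp [  0.32696265   1.22048654 129.01792293]
172 -176,-107,-1 -172,-96,3 56,-3,235 54,2,235 -184,-72,-1 -21,-7,162 26,16,212 -24,7,163 -164,-28,25 -150,-14,42 -148,-5,46 -149,3,47
174 -164,-103,2 63,-9,234 64,-1,237 57,3,231 61,12,238 24,7,202 28,16,207 -26,6,154 -158,-26,24 -150,-15,33 -149,-5,37 -151,2,37
176 -159,-102,-1 67,-8,232 64,-1,230 68,7,236 61,11,230 26,7,197 27,15,199 -26,6,147 -143,-22,31 -142,-12,33 -146,-4,32 -151,2,29
178 -154,-101,-4 67,-8,225 67,-1,227 67,6,229 65,12,228 33,9,197 -26,-2,138 -23,6,142 -141,-21,24 -143,-13,24 -138,-2,32 -143,4,28
180 -142,-96,0 66,-9,218 61,-4,213 66,5,221 64,12,220 36,10,193 -18,0,138 -23,6,135 -134,-19,24 -136,-11,23 -136,-2,25 -136,6,27
182 -132,-94,0 62,-11,206 57,-5,203 59,2,207 63,11,212 38,10,189 -13,1,137 -15,8,136 -17,15,135 -16,24,139 -128,0,26 -132,7,23
184 -126,-92,-1 -128,-83,0 55,-7,194 60,2,201 61,10,204 36,9,180 -4,3,139 -8,10,136 -7,19,139 -8,26,139 -122,1,23 -123,9,24
186 -119,-90,-2 -117,-79,2 59,-6,191 54,0,188 58,8,194 49,13,185 4,6,140 1,13,139 1,21,141 -1,28,140 -115,2,23 -116,11,23
188 -110,-87,0 -108,-77,3 15
[... 911 characters left out ...]
,-22,22 -47,-14,21 -45,-4,26 -49,2,24 -52,10,23 -28,26,51 -4,42,80
204 18,-42,75 8,-37,66 -14,-37,43 -17,-30,41 -21,-22,39 -19,-13,43 -40,-12,21 -41,-3,23 -45,3,20 923,310,1106 -7,32,67 -3,42,73
177 [-41.46521245 -49.8924046   66.0030187 ] [40.77952583 43.53318414 80.64342745]
-1 94 [[-26.9, -47.9, 66.5], [3.7, -42.5, 72.3], [35.4, -29.7, 77.7]]
1 83 [[-36.1, 21.1, 67.0], [-7.4, 35.2, 73.3], [35.4, 42.5, 79.5]]
-1 119 [[-34.6, -47.9, 66.7], [-3.9, -41.6, 72.2], [32.6, -27.5, 77.9]]
1 81 [[-35.9, 21.9, 67.1], [-8.4, 35.3, 72.4], [36.0, 42.0, 77.9]]
top -1 154 [[-37.3, -46.3, 66.2], [0.9, -39.7, 71.5], [38.2, -24.3, 77.6]]
top 1 115 [[-37.3, 24.3, 66.6], [-0.8, 39.1, 72.1], [38.0, 45.9, 79.0]]
```

```bash
python3 - <<'E'
from h import *
def comp(m):
    n,l,st,c=cv2.connectedComponentsWithStats(m.astype(np.uint8),connectivity=4); return l==1+np.argmax(st[1:,4])
c=viewer.get_calibration('scene'); R=np.array(c['R']);t=np.array(c['t']); o=-R.T@t
def pl(v,u,h):
    r=np.array([(u-c['cx'])/c['fx'],(v-c['cy'])/c['fy'],1])@R; P=o+r*((h-o[2])/r[2]); return mag(P)
z=np.load('scene1.npz'); G=mag(cloud('scene',z['d'])); 
for v in range(182,194):
    us=[u for u in range(225,275) if 126<G[v,u,2]<147 and abs(G[v,u,0])<34 and abs(G[v,u,1])<45]
    if us: print(v,us[0],us[-1],np.round(pl(v,us[0]-.5,137.5)[:2],1),np.round(pl(v,us[-1]+.5,137.5)[:2],1))
# tower from scene0: rect fits in mag frame
z=np.load('scene0.npz'); D=z['d']; G=mag(cloud('scene',D)); ok=D>0
top=ok&(G[...,2]>66)&(G[...,2]<82)&(abs(G[...,0])<50)&(abs(G[...,1])<60)
for u_ in [0]:
    p=G[top]; print('lips outer scene: y',np.percentile(p[:,1],[0.5,1,2,98,99,99.5]).round(1),'x',np.percentile(p[:,0],[1,2,98,99]).round(1))
st=ok&(G[...,2]>36)&(G[...,2]<44)&(abs(G[...,0])<27)&(abs(G[...,1])<34); print('stack y',np.percentile(G[st][:,1],[1,2,50,98,99]).round(1),st.sum())
dk=ok&(G[...,2]>11)&(G[...,2]<24)&(G[...,0]>60)&(G[...,0]<140)&(abs(G[...,1])<70); p=G[dk]
print('deck runout y',np.percentile(p[:,1],[.5,1,2,98,99,99.5]).round(1), 'x max',np.percentile(mag(cloud('scene',D))[ok&(G[...,2]>11)&(G[...,2]<24)&(G[...,0]>60)&(G[...,0]<170)&(abs(G[...,1])<40)][:,0],[98,99]))
z=np.load('top0.npz'); D=z['d']; G=mag(cloud('top',D)); ok=D>0
dk=ok&(G[...,2]>11)&(G[...,2]<24)&(G[...,0]>60)&(G[...,0]<140)&(abs(G[...,1])<70); p=G[dk]
print('top deck y',np.percentile(p[:,1],[.5,1,2,98,99,99.5]).round(1),'x max',np.percentile(G[ok&(G[...,2]>11)&(G[...,2]<24)&(G[...,0]>60)&(G[...,0]<170)&(abs(G[...,1])<40)][:,0],[98,99]),'min',np.percentile(G[ok&(G[...,2]>11)&(G[...,2]<24)&(G[...,0]>-220)&(G[...,0]<-60)&(abs(G[...,1])<40)][:,0],[1,2]))
E
```

```text
182 250 261 [-12.4   0.1] [-19.5  30.4]
183 250 261 [-8.9  1.1] [-15.9  31.3]
184 250 261 [-5.4  2.1] [-12.4  32.3]
185 250 261 [-1.8  3.1] [-8.9 33.2]
186 250 261 [1.7 4.1] [-5.3 34.1]
187 236 260 [ 13.3 -30. ] [-1.3 32.5]
188 236 260 [ 16.8 -28.9] [ 2.2 33.5]
189 235 259 [ 20.8 -30.4] [ 6.3 31.9]
190 235 259 [ 24.2 -29.4] [ 9.7 32.8]
191 234 259 [ 28.2 -30.8] [13.2 33.7]
192 236 258 [ 30.5 -24.8] [17.2 32.2]
193 241 258 [ 31.  -11.5] [20.6 33.1]
lips outer scene: y [-49.2 -48.8 -48.2  42.   43.   43.1] x [-37.5 -36.1  37.5  39.6]
stack y [-31.5 -30.9  -4.   23.8  25. ] 235
deck runout y [-54.  -53.3 -52.3  47.9  49.   49.4] x max [151.44262138 152.07299868]
top deck y [-51.3 -50.3 -49.   49.9  50.6  51.5] x max [148.05094605 149.13427185] min [-192.63455277 -191.29725658]
```

{"fn": "servo_tool", "kwargs": {"plan": [{"claw": 0.5,"delta_pos": [-0.15,0,0.5],"spin": 0},{"claw": 0.5,"delta_pos": [-0.15,0,1.1],"spin": 0},{"claw": 0.5,"delta_pos": [-0.15,0,1.6],"spin": 0},{"claw": 0.5,"delta_pos": [-0.15,0,1.9],"spin": 0},{"claw": 0.5,"delta_pos": [-0.15,0,2.1],"spin": 0},{"claw": 0.5,"delta_pos": [-0.15,0,2.3],"spin": 0},{"claw": 0.5,"delta_pos": [-0.15,0,2.4],"spin": 0},{"claw": 0.5,"delta_pos": [-0.15,0,2.4],"spin": 0}]}}

```text
clock: 7.05
ee_pos: [616.9, 29.0, 69.1]
tool_rot: [-0.149, 0.989, -0.0, 0.0]
wrist_force: [0.6, -0.9, -1.2]
finger_gap: 47.9
grip_force: 36.7
```

```bash
python3 - <<'E'
from h import *
s=manip.get_state(); print('tcp',mag(np.array(s['ee_pos'])),s['torque'])
im,d=viewer.get_image('scene'); np.savez('scene2.npz',im=im,d=d); save('scene2.png',im[140:235,205:295],6.2)
delta([*(M+0.3*EX-2.5*EY),60],197.1)
E
```

```text
tcp [ 1.1125319  -3.04711281 69.05424916] [-0.00248788 -0.04987543  0.0305545 ]
pos [616.9  28.9  69.2] phi -162.84 tilt [ 2.e-04 -0.e+00 -1.e+00] F [-0.4 -0.7 -0.7] gap 48.1 delta [ 0.024 -0.031  0.367] spin 0.008 t 7.1
```

View pics/scene2.png

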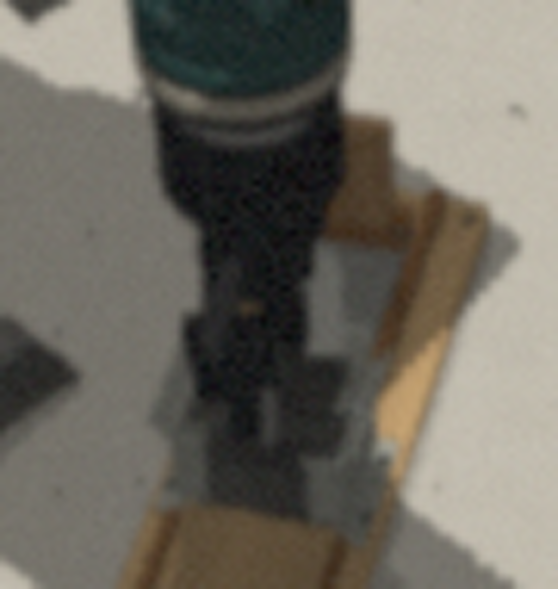

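The crop shows the slate going down between the lips, at about (270, 400) in the crop, with no side force. I'll keep lowering it.

{"fn": "servo_tool", "kwargs": {"plan": [{"claw": 0.5,"delta_pos": [0.02,-0.03,0.15],"spin": 0},{"claw": 0.5,"delta_pos": [0.02,-0.03,0.3],"spin": 0},{"claw": 0.5,"delta_pos": [0.02,-0.03,0.45],"spin": 0},{"claw": 0.5,"delta_pos": [0.02,-0.03,0.6],"spin": 0},{"claw": 0.5,"delta_pos": [0.02,-0.03,0.75],"spin": 0},{"claw": 0.5,"delta_pos": [0.02,-0.03,0.75],"spin": 0}]}}

```text
clock: 7.85
ee_pos: [616.4, 28.1, 50.0]
tool_rot: [-0.149, 0.989, 0.0, -0.0]
wrist_force: [-0.7, 0.0, -0.6]
finger_gap: 48.0
grip_force: 36.7
```

{"fn": "servo_tool", "kwargs": {"plan": [{"claw": 0.5,"delta_pos": [0,0,0.12],"spin": 0},{"claw": 0.5,"delta_pos": [0,0,0.24],"spin": 0},{"claw": 0.5,"delta_pos": [0,0,0.34],"spin": 0},{"claw": 0.5,"delta_pos": [0,0,0.4],"spin": 0},{"claw": 0.5,"delta_pos": [0,0,0.4],"spin": 0}]}}

```text
clock: 8.48
ee_pos: [616.6, 28.1, 40.2]
tool_rot: [-0.149, 0.989, 0.0, -0.0]
wrist_force: [-0.3, -0.9, -1.0]
finger_gap: 48.1
grip_force: 36.7
```

{"fn": "servo_tool", "kwargs": {"plan": [{"claw": -0.3,"delta_pos": [0,0,0],"spin": 0},{"claw": -0.6,"delta_pos": [0,0,0],"spin": 0},{"claw": -0.8,"delta_pos": [0,0,0],"spin": 0},{"claw": -0.8,"delta_pos": [0,0,0],"spin": 0},{"claw": -0.8,"delta_pos": [0,0,-0.6],"spin": 0},{"claw": -0.8,"delta_pos": [0,0,-1.6],"spin": 0},{"claw": -0.8,"delta_pos": [0,0,-2.8],"spin": 0},{"claw": -0.8,"delta_pos": [0,0,-4],"spin": 0},{"claw": -0.8,"delta_pos": [0,-2,-4.4],"spin": 0},{"claw": -0.4,"delta_pos": [0,-4,-4.4],"spin": 0},{"claw": 0,"delta_pos": [0,-6.2,-4.4],"spin": 0},{"claw": 0,"delta_pos": [0,-6.2,-4.4],"spin": 0}]}}

```text
clock: 9.98
ee_pos: [663.0, -123.5, 150.8]
tool_rot: [-0.147, 0.989, -0.0, 0.0]
wrist_force: [0.1, 0.5, 0.3]
finger_gap: 42.5
grip_force: 0.0
```

```bash
python3 - <<'E'
from h import *
im,d=viewer.get_image('scene'); np.savez('scene3.npz',im=im,d=d); save('scene3.png',im[140:260,195:305],5)
G=mag(cloud('scene',d)); st=(d>0)&(abs(G[...,0])<22)&(abs(G[...,1]+2.5)<24); print('stack z',np.percentile(G[st][:,2],[5,25,50,75,95]).round(1))
delta([*(M-155*EX),150],197.1)
E
```

```text
stack z [20.4 46.2 48.8 50.7 53.3]
pos [ 662.5 -121.6  150.8] phi -162.97 tilt [ 4.e-04 -1.e-04 -1.e+00] F [-0.5  0.  -0.2] gap 42.5 delta [0.096 0.047 0.032] spin -0.009 t 10.03
```

View pics/scene3.png

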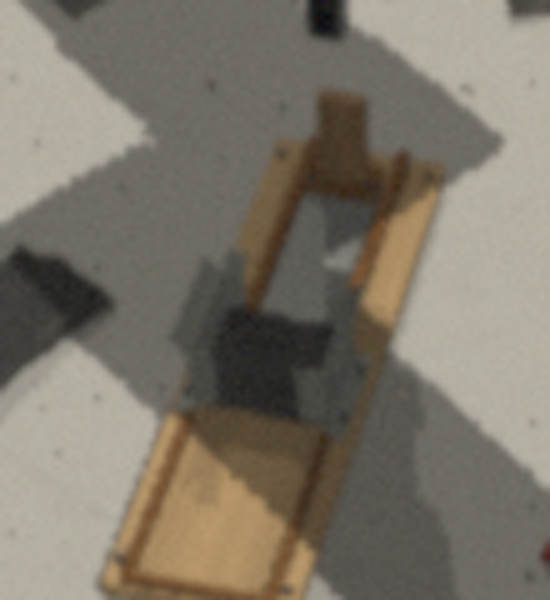

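The slate lies at z≈49 in the tower, flat at crop (275, 360), and the feeder is still back. Next I pinch the paddle.

{"fn": "servo_tool", "kwargs": {"plan": [{"claw": 0,"delta_pos": [0.05,0.05,1.2],"spin": 0},{"claw": 0,"delta_pos": [0.05,0.05,2.2],"spin": 0},{"claw": 0,"delta_pos": [0.05,0.05,3.2],"spin": 0},{"claw": 0,"delta_pos": [0.05,0.05,3.95],"spin": 0},{"claw": 0.3,"delta_pos": [0.05,0.05,3.95],"spin": 0},{"claw": 0.6,"delta_pos": [0.05,0.05,3.95],"spin": 0},{"claw": 1,"delta_pos": [0.05,0.05,3.95],"spin": 0},{"claw": 1,"delta_pos": [0.05,0.05,3.95],"spin": 0},{"claw": 1,"delta_pos": [0.05,0.05,3.95],"spin": 0}], "squeeze": 25}}

```text
clock: 11.15
ee_pos: [661.4, -119.1, 53.0]
tool_rot: [-0.149, 0.989, -0.0, 0.001]
wrist_force: [-1.6, 1.8, 6.6]
finger_gap: 11.7
grip_force: 28.7
```

```bash
python3 - <<'E'
from h import *
s=manip.get_state(); print('tcp',mag(np.array(s['ee_pos'])),s['torque'],s['grip_force'],s['finger_gap'])
E
```

```text
tcp [-153.495767     -2.045891     52.97236165] [ 0.38386122  0.26494659 -0.05153223] 28.743159770965576 11.68410903803756
```

{"fn": "servo_tool", "kwargs": {"plan": [{"claw": 1,"delta_pos": [0,0.2,0],"spin": 0},{"claw": 1,"delta_pos": [0,0.6,0],"spin": 0},{"claw": 1,"delta_pos": [0,1.0,0],"spin": 0},{"claw": 1,"delta_pos": [0,1.4,0],"spin": 0},{"claw": 1,"delta_pos": [0,1.8,0],"spin": 0},{"claw": 1,"delta_pos": [0,2.2,0],"spin": 0},{"claw": 1,"delta_pos": [0,2.5,0],"spin": 0},{"claw": 1,"delta_pos": [0,2.7,0],"spin": 0},{"claw": 1,"delta_pos": [0,2.76,0],"spin": 0},{"claw": 1,"delta_pos": [0,2.76,0],"spin": 0}]}}

```text
clock: 12.4
ee_pos: [641.2, -53.6, 52.9]
tool_rot: [-0.149, 0.989, -0.001, 0.001]
wrist_force: [-0.1, -1.8, 6.6]
finger_gap: 11.5
grip_force: 28.7
```

```bash
python3 - <<'E'
from h import *
s=manip.get_state(); print('tcp',mag(np.array(s['ee_pos'])),s['wrist_force'][:2]@EX)
E
```

```text
tcp [-84.90261542  -2.02771852  52.91625986] -1.730516138401816
```

{"fn": "servo_tool", "kwargs": {"plan": [{"claw": 1,"delta_pos": [0,0.04,0],"spin": 0},{"claw": 1,"delta_pos": [0,0.08,0],"spin": 0},{"claw": 1,"delta_pos": [0,0.08,0],"spin": 0}]}}

```text
clock: 12.78
ee_pos: [641.0, -52.6, 52.9]
tool_rot: [-0.149, 0.989, -0.001, 0.001]
wrist_force: [2.0, -8.6, 5.9]
finger_gap: 11.7
grip_force: 28.3
```

```bash
python3 - <<'E'
from h import *
s=manip.get_state(); print('tcp',mag(np.array(s['ee_pos'])),s['wrist_force'][:2]@EX)
im,d=viewer.get_image('scene'); np.savez('scene4.npz',im=im,d=d); save('scene4.png',im[140:265,195:305],4.8)
E
```

```text
tcp [-83.89401339  -2.08221316  52.92292177] -8.784408624691324
```

View pics/scene4.png

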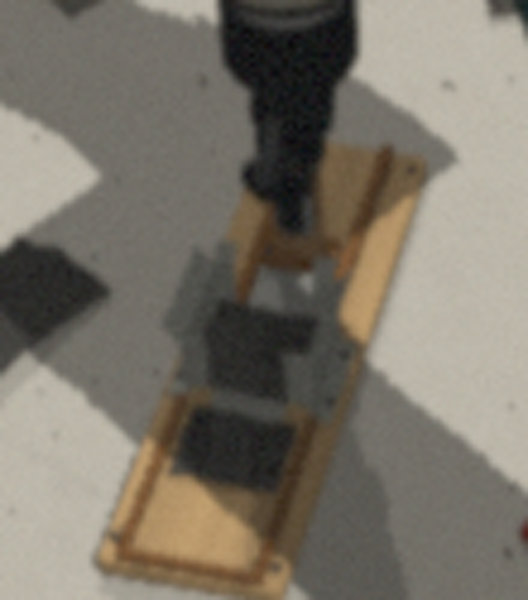

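The first slate is out on the run-out at crop (240, 445), and the feeder is against its end stop (8.8 N). Now I pull it back.

{"fn": "servo_tool", "kwargs": {"plan": [{"claw": 1,"delta_pos": [0,-0.3,0],"spin": 0},{"claw": 1,"delta_pos": [0,-0.7,0],"spin": 0},{"claw": 1,"delta_pos": [0,-1.1,0],"spin": 0},{"claw": 1,"delta_pos": [0,-1.5,0],"spin": 0},{"claw": 1,"delta_pos": [0,-1.9,0],"spin": 0},{"claw": 1,"delta_pos": [0,-2.3,0],"spin": 0},{"claw": 1,"delta_pos": [0,-2.6,0],"spin": 0},{"claw": 1,"delta_pos": [0,-2.8,0],"spin": 0},{"claw": 1,"delta_pos": [0,-2.87,0],"spin": 0},{"claw": 1,"delta_pos": [0,-2.9,0],"spin": 0},{"claw": 1,"delta_pos": [0,-2.9,0],"spin": 0}]}}

```text
clock: 14.2
ee_pos: [661.5, -119.6, 53.0]
tool_rot: [-0.15, 0.989, 0.001, 0.001]
wrist_force: [-2.6, 8.0, 10.4]
finger_gap: 11.6
grip_force: 29.2
```

```bash
python3 - <<'E'
from h import *
s=manip.get_state(); print('tcp',mag(np.array(s['ee_pos'])),s['wrist_force'][:2]@EX)
im,d=viewer.get_image('scene'); np.savez('scene5.npz',im=im,d=d)
G=mag(cloud('scene',d)); st=(d>0)&(abs(G[...,0])<18)&(abs(G[...,1]+2.5)<20); print('stack z',np.percentile(G[st][:,2],[5,25,50,75,95]).round(1))
E
```

```text
tcp [-153.99468928   -2.04895755   52.95077461] 8.451297580571296
stack z [35.9 39.4 41.1 42.7 45.6]
```

The feeder is back at its stop and the stack has dropped one slate (top at z≈41). I make the second push.

{"fn": "servo_tool", "kwargs": {"plan": [{"claw": 1,"delta_pos": [0,0.2,0],"spin": 0},{"claw": 1,"delta_pos": [0,0.6,0],"spin": 0},{"claw": 1,"delta_pos": [0,1.0,0],"spin": 0},{"claw": 1,"delta_pos": [0,1.4,0],"spin": 0},{"claw": 1,"delta_pos": [0,1.8,0],"spin": 0},{"claw": 1,"delta_pos": [0,2.2,0],"spin": 0},{"claw": 1,"delta_pos": [0,2.5,0],"spin": 0},{"claw": 1,"delta_pos": [0,2.7,0],"spin": 0},{"claw": 1,"delta_pos": [0,2.82,0],"spin": 0},{"claw": 1,"delta_pos": [0,2.87,0],"spin": 0},{"claw": 1,"delta_pos": [0,2.9,0],"spin": 0},{"claw": 1,"delta_pos": [0,2.9,0],"spin": 0}]}}

```text
clock: 15.75
ee_pos: [640.9, -52.6, 52.9]
tool_rot: [-0.149, 0.989, -0.001, 0.001]
wrist_force: [1.6, -8.3, 5.1]
finger_gap: 11.6
grip_force: 28.4
```

```bash
python3 - <<'E'
from h import *
s=manip.get_state(); print('tcp',mag(np.array(s['ee_pos'])),s['wrist_force'][:2]@EX)
im,d=viewer.get_image('scene'); np.savez('scene6.npz',im=im,d=d); save('scene6.png',im[140:265,195:305],4.8)
E
```

```text
tcp [-83.86919843  -2.05151872  52.92918649] -8.396853727793886
```

View pics/scene6.png

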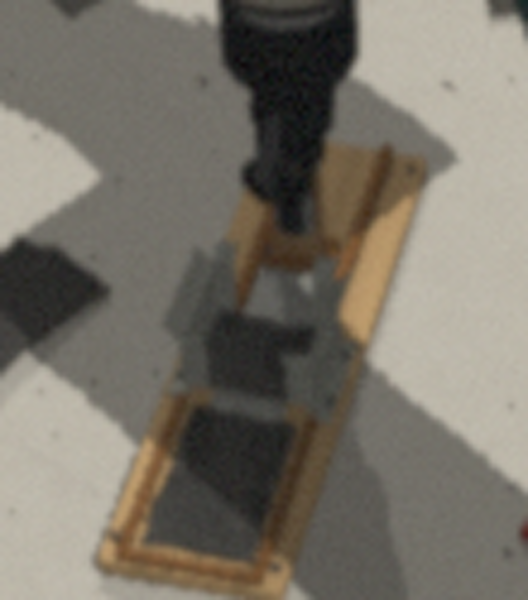

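Both slates lie end to end on the run-out, at crop (215, 480). I bring the feeder fully back.

{"fn": "servo_tool", "kwargs": {"plan": [{"claw": 1,"delta_pos": [0,-0.3,0],"spin": 0},{"claw": 1,"delta_pos": [0,-0.7,0],"spin": 0},{"claw": 1,"delta_pos": [0,-1.1,0],"spin": 0},{"claw": 1,"delta_pos": [0,-1.5,0],"spin": 0},{"claw": 1,"delta_pos": [0,-1.9,0],"spin": 0},{"claw": 1,"delta_pos": [0,-2.3,0],"spin": 0},{"claw": 1,"delta_pos": [0,-2.6,0],"spin": 0},{"claw": 1,"delta_pos": [0,-2.8,0],"spin": 0},{"claw": 1,"delta_pos": [0,-2.87,0],"spin": 0},{"claw": 1,"delta_pos": [0,-2.9,0],"spin": 0},{"claw": 1,"delta_pos": [0,-2.9,0],"spin": 0}]}}

```text
clock: 17.18
ee_pos: [661.5, -119.6, 52.9]
tool_rot: [-0.15, 0.989, 0.001, 0.001]
wrist_force: [-2.9, 8.3, 10.0]
finger_gap: 11.7
grip_force: 29.2
```

```bash
python3 - <<'E'
from h import *
s=manip.get_state(); print('tcp',mag(np.array(s['ee_pos'])),s['wrist_force'][:2]@EX)
im,d=viewer.get_image('scene')
G=mag(cloud('scene',d)); st=(d>0)&(abs(G[...,0])<18)&(abs(G[...,1]+2.5)<20); print('stack z',np.percentile(G[st][:,2],[5,25,50,75,95]).round(1))
E
```

```text
tcp [-153.97438717   -2.03196517   52.92720821] 8.79149191015889
stack z [27.8 31.1 32.5 34.3 36.2]
```

{"fn": "servo_tool", "kwargs": {"plan": [{"claw": 0.6,"delta_pos": [0,0.04,0],"spin": 0},{"claw": 0.2,"delta_pos": [0,0.04,0],"spin": 0},{"claw": 0,"delta_pos": [0,0.04,0],"spin": 0},{"claw": 0,"delta_pos": [0,0.04,0],"spin": 0},{"claw": 0,"delta_pos": [0,0.04,-1],"spin": 0},{"claw": 0,"delta_pos": [0,0.04,-2.2],"spin": 0},{"claw": 0,"delta_pos": [0,0.04,-3.6],"spin": 0},{"claw": 0,"delta_pos": [0,0.04,-4.8],"spin": 0},{"claw": 0,"delta_pos": [0,-2,-4.8],"spin": 0},{"claw": 0,"delta_pos": [0,-4,-4.8],"spin": 0},{"claw": 0,"delta_pos": [0,-6,-4.8],"spin": 0},{"claw": 0,"delta_pos": [0,-6,-4.8],"spin": 0}]}}

```text
clock: 18.73
ee_pos: [705.6, -267.3, 170.1]
tool_rot: [-0.148, 0.989, 0.0, -0.0]
wrist_force: [-0.3, -0.6, -0.0]
finger_gap: 42.7
grip_force: 0.0
```

```bash
python3 - <<'E'
from h import *
im,d=viewer.get_image('top'); save('top7.png',im[120:290,100:470],2.1)
G=mag(cloud('top',d)); H=(d>0)&(G[...,2]>60)&(abs(G[...,0]+155)<20)&(abs(G[...,1])<25); print('paddle',G[H].mean(0))
for x0 in(65,115):
    st=(d>0)&(abs(G[...,0]-x0)<15)&(abs(G[...,1])<20); print(x0,np.percentile(G[st][:,2],[5,50,95]).round(1))
st=(d>0)&(abs(G[...,0])<18)&(abs(G[...,1])<20); print('stack',np.percentile(G[st][:,2],[5,50,95]).round(1))
for q in('pencil','chisel','peaked_offcut'):
    r=viewer.trace('top',q)[0]; print(q,np.round(r['pixel']))
print(manip.get_state()['wrist_force'])
E
```

```text
paddle [-153.36844123    1.64193087   84.71413076]Traceback (most recent call last):
  File "<stdin>", line 5, in <module>
    return _quantile_unchecked(
        a, q, axis, out, overwrite_input, method, keepdims, weights)
    return _ureduce(a,
                    func=_quantile_ureduce_func,
    ...<5 lines>...
                    overwrite_input=overwrite_input,
                    method=method)
    r = func(a, **kwargs)
    result = _quantile(arr,
                       quantiles=q,
    ...<2 lines>...
                       out=out,
                       weights=wgt)
    slices_having_nans = np.isnan(arr[-1, ...])
                                  ~~~^^^^^^^^^
IndexError: index -1 is out of bounds for axis 0 with size 0
```

View pics/top7.png

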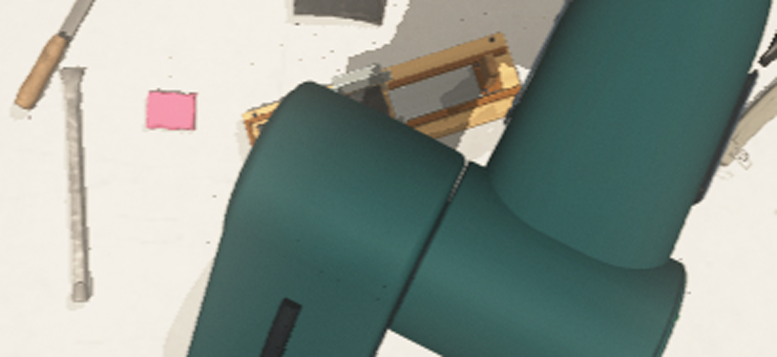

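The arm hides the run-out in the top view. The paddle is back at crop (495, 75) and the chisel and pink piece are untouched. I take the final check from the scene camera.

```bash
python3 - <<'E'
from h import *
im,d=viewer.get_image('scene'); save('scene8.png',im[120:270,180:350],4)
z0=np.load('scene0.npz')
for D in(z0['d'],d):
    G=mag(cloud('scene',D)); H=(D>0)&(G[...,2]>45)&(abs(G[...,0]+155)<20)&(abs(G[...,1])<25); print('paddle',G[H].mean(0).round(1))
    for x0 in(65,115,0):
        st=(D>0)&(abs(G[...,0]-x0)<14)&(abs(G[...,1]+2)<18); print(x0,np.percentile(G[st][:,2],[5,50,95]).round(1))
for q in('pencil','chisel','peaked_offcut'):
    for r in viewer.trace('scene',q)[:1]: print(q,np.round(r['pixel']))
E
```

```text
paddle [-150.3   -1.5   72.4]
65 [12.7 16.3 20. ]
115 [11.5 16.2 19.8]
0 [37.5 41.5 44.7]
paddle [-150.1   -1.6   72.5]
65 [21.1 24.1 28.8]
115 [20.5 24.1 27.5]
0 [29.  33.2 37. ]
pencil [236. 316.]
chisel [335. 194.]
peaked_offcut [138. 300.]
```

View pics/scene8.png

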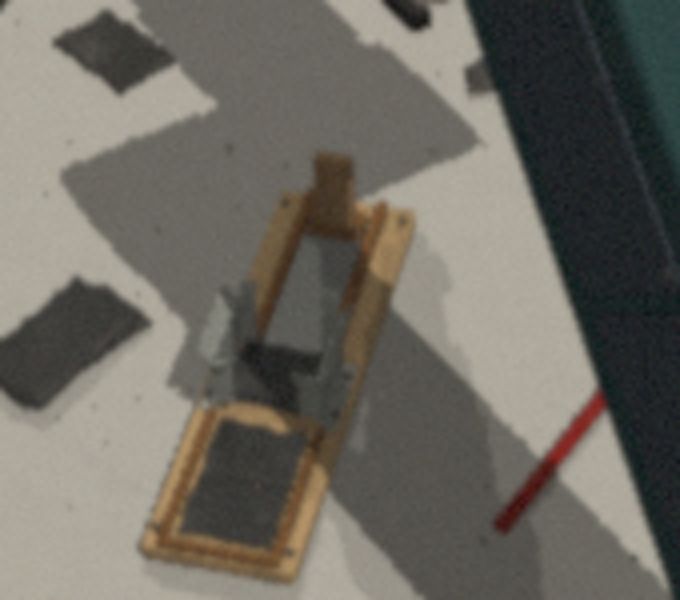

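Two slates lie end to end on the run-out at crop (250, 480), with tops at z≈24. Two are left in the tower, with the top at about 32, the paddle is back where it started, and the gripper is clear.

```bash
python3 -c "
from h import *
print(manip.finish_job())"
```

```text
the job is handed in; nothing more can be done
None
```

I laid the spare slate on the stack and fed two slates out end to end onto the run-out. Two are left stacked in the magazine and the feeder is fully back, and I handed the job in at about 19 s without disturbing the offcut, chisel or pencil.

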